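Turn the queue tag of the open sample

ROBOT

A 6-joint arm with a two-finger parallel gripper is mounted at the origin on a cart in front of the work surface, level with it; the furniture and walls round the work are solid. World frame = base frame: x ahead of the robot, y to its left, z up, the work surface at z = 0. Lengths are in m, angles in rad, forces in N, time in s.
With the tool pointing down it reaches from about 0.425 to 0.95 m from the base axis. Payload 3.5 kg.
Tool frame: the origin (TCP) lies midway between the tips of the shut fingers; the grasp point (between the pads) lies ctrl.hold_point_z behind it (ctrl.hold_point_z is the distance from the TCP to the grasp point, in m); z points along the fingers, x is the direction in which the jaws open and shut, and the axes are right-handed (so a half turn about z gives the same grasp; the last joint's range is limited). The gripper opens to 85 mm and grips with 20 to 120 N. Pads are 22 mm wide; open, the fingers measure 114 mm over their backs; the gripper's body (76 mm by 85 mm) begins 54 mm behind the grasp point. The pads swing forward as they close: fully open they stand 13 mm farther back than shut.
Start: joints at [-1.373, 0.286, 1.577, -0, 1.279, -0.15], TCP at [0.23, -0.635, 0.231] pointing down, gripper open.
Joint ranges: [-2.77, 2.77], [-0.9, 2.22], [0.21, 2.48], [-1.53, 4.67], [0.24, 2.81], [-2.84, 2.84]. Speed limits (rad/s): [2.79, 2.79, 3.14, 3.14, 3.14, 3.14].

INTERFACE

Orientations are given as a unit quaternion [x, y, z, w].
In Python, from plant import ctrl gives the robot as it stands.
- The arm moves only by the tool step_arm, never from a script. Its arguments are lists of equal length, an entry for each row: "gripper": the gripper's target within -1 to 1 (shut at 1, half-way at 0, fully open at -1); "linear": the shift along the tool's x, y, z in m, a list of three; "delta_rot": the turn, a rotation vector about the tool's x, y, z in degrees, a list of three. A call has 1 to 20 rows; each row is the pose to reach, as a shift and turn from the pose commanded when the call began, along the tool's axes at that moment; what a row does not reach only later rows make up. A row lasts 1/8 s, in which the tool goes at most 62.5 mm and 10.7 degrees, less where a joint would pass 70% of its speed; a pose out of reach is approached as far as the arm can. A call with a gripper value outside its range is refused whole. The fingers move at their own pace and stop on an object; "grip_force" is the grip in N (left out, the last holds). Time passes only in rows, so rows that repeat a pose let the fingers close. It gives the time, the measured TCP pose, the force and the opening at its end, in the units of the state.
- ctrl.get_state(): the state, without advancing time (a new reading comes with each control period).
- ctrl.read_camera(name): name is "scene" or "top" or "wrist"; returns a dict with "frame" (400x640x3 uint8, red, green, blue), "fx", "fy", "cx", "cy" (pixels), "k1" (the pictures are not rectified: a ray, as slopes to the right and down, at radius r is drawn at 1 + k1 r^2 times it, then the intrinsics apply), "view" (4x4, takes a point from world to camera coordinates). Camera axes: x right, y down, z forward; pixel columns grow to the right and rows downward; lengths in m; the calibration is good to about 2 mm. A picture is of the moment at which its call begins. There is no depth.
- ctrl.sign_off(): hands the job in, once; it reports no verdict.
The state is a dict: "time": time; "qpos": joint angles; "dq": joint speeds; "joint_efforts": joint torques, N m; "eef_pos": TCP position; "tcp_rot": TCP orientation; "contact_force": force on the tool from outside, world axes, zero at the start; "wrist_torque": the same for the moment, N m; "opening": opening from 0.0 (shut) to 1.0 (fully open).
Only numpy, scipy, OpenCV 4.12 (cv2) and the standard library are available. Lean on these libraries where they do the work, as an engineer would, in place of code of your own. Each camera call takes 0.05 s, during which the arm holds its last target. There are 200 camera calls.

TASK

The open beaker is to be weighed next: mark it by flipping the tag in front of its place on the sample stand right over its hinge, from the robot's side to the beaker's side, so that the raised ring shows, and press it down flat on the rear rail. Use the fingertips only and grip nothing: the blade rises when its short ribbed tail is pressed down, can then be pushed over, and stays where you leave it, for the hinge is stiff. Leave the tags at the two closed jars as they are, and do not shift the beaker, the jars or the weight beside the stand.

Things in the scene. Friction and masses are not known exactly. Their poses are not given: they have to be found in the camera images.
- stand: three-place sample stand fixed to the bench: grey base 204 mm deep (x), 272 mm wide (y). Origin: centre of its underside; x points from the tags (front, robot side) to the pockets (back), y to its left, z up. Three tags 88 mm apart, each before its pocket. Front and rear rest rails, 7 mm thick, tops 38 mm above the bench, on short posts run across the whole stand 55 mm before and behind the hinge pins
- tag_left (a joint): hinge of the left tag: 0 = blade flat on the front rail (paper label up, tail to the back), pi/2 = blade upright, pi = blade flat on the rear rail (raised ring up, tail to the front); end stops at both. Friction 0.03 N m (about 2 N at 15 mm from the pin): it stays at any angle where it is left and does not fall by itself. Starts at 0 to 0.15
- tag_left_face (a point): left tag: rigid metal plate 3 mm thick; blade 40 mm wide, free end 64 mm from the pin; beyond the pin a ribbed tail 26 mm wide, end 30 mm from the pin. Pressing the tail down raises the blade like a see-saw. Point: middle of the blade, 32 mm from the pin; its -x axis points to the blade's free end, z out of the labelled face
- left_pivot (a point): middle of the left tag's level hinge pin, 40 mm above the bench, along the stand's y (stand frame: x -40 mm, y 88 mm); axes as the stand's. Cheeks 13 mm deep hold the pin, 44 mm apart inside, 54 mm outside, tops 46.5 mm above the bench. Under the tail 35 mm are free down to the base
- left_pocket (a point): centre of the floor of the left pocket (66 mm wide, 8 mm deep, floor 8 mm above the bench), 100 mm behind the left tag's pin
- tag_middle (a joint): hinge of the middle tag: 0 = blade flat on the front rail (paper label up, tail to the back), pi/2 = blade upright, pi = blade flat on the rear rail (raised ring up, tail to the front); end stops at both. Friction 0.03 N m (about 2 N at 15 mm from the pin): it stays at any angle where it is left and does not fall by itself. Starts at 0 to 0.15
- tag_middle_face (a point): middle tag: rigid metal plate 3 mm thick; blade 40 mm wide, free end 64 mm from the pin; beyond the pin a ribbed tail 26 mm wide, end 30 mm from the pin. Pressing the tail down raises the blade like a see-saw. Point: middle of the blade, 32 mm from the pin; its -x axis points to the blade's free end, z out of the labelled face
- middle_pivot (a point): middle of the middle tag's level hinge pin, 40 mm above the bench, along the stand's y (stand frame: x -40 mm, y 0 mm); axes as the stand's. Cheeks 13 mm deep hold the pin, 44 mm apart inside, 54 mm outside, tops 46.5 mm above the bench. Under the tail 35 mm are free down to the base
- middle_pocket (a point): centre of the floor of the middle pocket (66 mm wide, 8 mm deep, floor 8 mm above the bench), 100 mm behind the middle tag's pin
- tag_right (a joint): hinge of the right tag: 0 = blade flat on the front rail (paper label up, tail to the back), pi/2 = blade upright, pi = blade flat on the rear rail (raised ring up, tail to the front); end stops at both. Friction 0.03 N m (about 2 N at 15 mm from the pin): it stays at any angle where it is left and does not fall by itself. Starts at 0 to 0.15
- tag_right_face (a point): right tag: rigid metal plate 3 mm thick; blade 40 mm wide, free end 64 mm from the pin; beyond the pin a ribbed tail 26 mm wide, end 30 mm from the pin. Pressing the tail down raises the blade like a see-saw. Point: middle of the blade, 32 mm from the pin; its -x axis points to the blade's free end, z out of the labelled face
- right_pivot (a point): middle of the right tag's level hinge pin, 40 mm above the bench, along the stand's y (stand frame: x -40 mm, y -88 mm); axes as the stand's. Cheeks 13 mm deep hold the pin, 44 mm apart inside, 54 mm outside, tops 46.5 mm above the bench. Under the tail 35 mm are free down to the base
- right_pocket (a point): centre of the floor of the right pocket (66 mm wide, 8 mm deep, floor 8 mm above the bench), 100 mm behind the right tag's pin
- beaker_centre (a point): middle of the open clear glass beaker, 55 mm wide, 71 mm high, loose in one of the three pockets, half-way up
- jar_a_centre (a point): middle of a closed white sample jar with a white screw cap, 59 mm wide, 68 mm high, loose in one of the three pockets, half-way up
- jar_b_centre (a point): middle of a closed white sample jar with a blue screw cap, 59 mm wide, 68 mm high, loose in one of the three pockets, half-way up
- weight_big_centre (a point): middle of a loose steel calibration weight with a knob on top, 38 mm wide, 58 mm high, standing on the bench at the left end of the stand; a bystander

How it is judged:
By the outcome, as a careful person would: the job done as asked, in the order asked, and still so for the second after the job is handed in, with the robot touching nothing.
It also fails if it takes over 35 s, if anything falls off the work surface, if the arm or the gripper's body presses on something with over 40 N, if the wrist force passes 120 N, or if a joint passes its speed limit or range.

## Working session

There is one attempt and no reset: what is moved stays moved. The work goes in short steps, Python scripts to look and compute and a tool call to move; the robot and the scene stay as the last step left them, time stands still between calls to the robot, and variables do not carry over. Pictures are saved under pics/ and viewed, on a budget of 10 in all, crops included, one or two more only if the job needs it, and the job is handed in when it is done.

Besides the shell and the picture viewer there is one more tool, called by a JSON object that holds its "fn" and its "kwargs". step_arm: Moves the arm, as the interface text tells. Its arguments: {"type":"object","properties":{"gripper":{"type":"array"},"linear":{"type":"array"},"delta_rot":{"type":"array"},"grip_force":{"type":"number"}},"required":["gripper","linear","delta_rot"]}

```bash
mkdir -p pics
python3 - <<'E'
from plant import ctrl
import cv2
s=ctrl.get_state();print(s['time'],s['eef_pos'],s['tcp_rot'],s['contact_force'],ctrl.hold_point_z)
for n in('top','scene'):
    c=ctrl.read_camera(n);cv2.imwrite(f'pics/{n}0.png',c['frame'][:,:,::-1]);print(n,c['fx'],c['cx'],c['cy'],c['k1'],c['view'].round(3).tolist())
E
```

```text
0.0 [ 0.22996486 -0.63391697  0.22991543] [ 8.18794022e-01 -5.74086173e-01 -8.66612553e-04 -8.14933741e-04] [ 0.77338612 -1.01819385 -0.58653439] 0.0187
top 462.25963210830713 317.66794296132207 194.57793685194682 -0.11345085325180967 [[-0.099, -0.995, 0.004, 0.078], [-0.972, 0.096, -0.215, 0.559], [0.213, -0.025, -0.977, 0.779], [0.0, 0.0, 0.0, 1.0]]
scene 499.7339453673912 310.86844148663187 197.37974625122018 -0.06603016743380251 [[-0.865, -0.501, -0.021, 0.501], [-0.317, 0.579, -0.751, 0.19], [0.388, -0.643, -0.66, 0.686], [0.0, 0.0, 0.0, 1.0]]
```

View pics/top0.png

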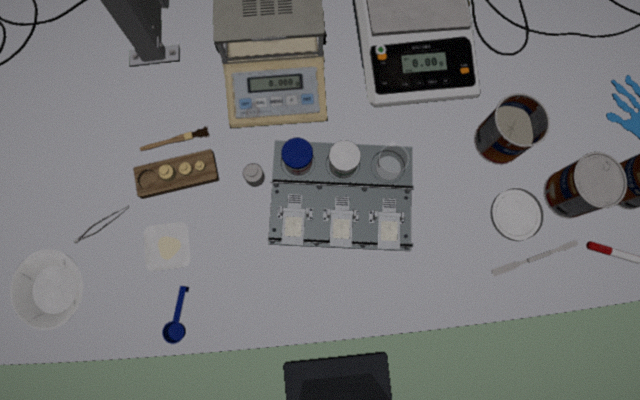

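View pics/scene0.png

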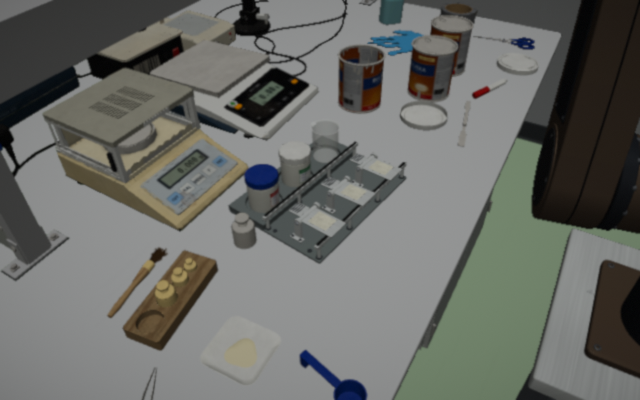

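Top view: the beaker (clear) is in the right pocket at (390,163), the blue-capped jar at (297,155) and the white one at (344,158). The right tag's label is near (389,232) and its tail near (389,202). The steel weight is at (253,175). The scene view agrees with this.

```bash
cat > h.py <<'E'
import numpy as np, cv2
from plant import ctrl
def K(c): return np.array([[c['fx'],0,c['cx']],[0,c['fy'],c['cy']],[0,0,1]]),np.array([c['k1'],0,0,0,0.])
def ray(c,uv):
    k,d=K(c); V=np.array(c['view']); p=cv2.undistortPoints(np.array([[uv]],float),k,d)[0,0]
    R=V[:3,:3]; return -R.T@V[:3,3], R.T@np.array([p[0],p[1],1])
def onz(c,uv,z):
    o,d=ray(c,uv); return o+d*(z-o[2])/d[2]
def proj(c,P):
    k,d=K(c);V=np.array(c['view']);r,_=cv2.Rodrigues(V[:3,:3]);return cv2.projectPoints(np.array(P,float).reshape(-1,1,3),r,V[:3,3],k,d)[0][:,0]
E
python3 - <<'E'
from h import *
c=ctrl.read_camera('top');f=c['frame'][:,:,::-1]
cv2.imwrite('pics/topc.png',cv2.resize(f[130:260,250:430],None,fx=4.4,fy=4.4,interpolation=cv2.INTER_CUBIC))
E
```

```text
(no output)
```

View pics/topc.png

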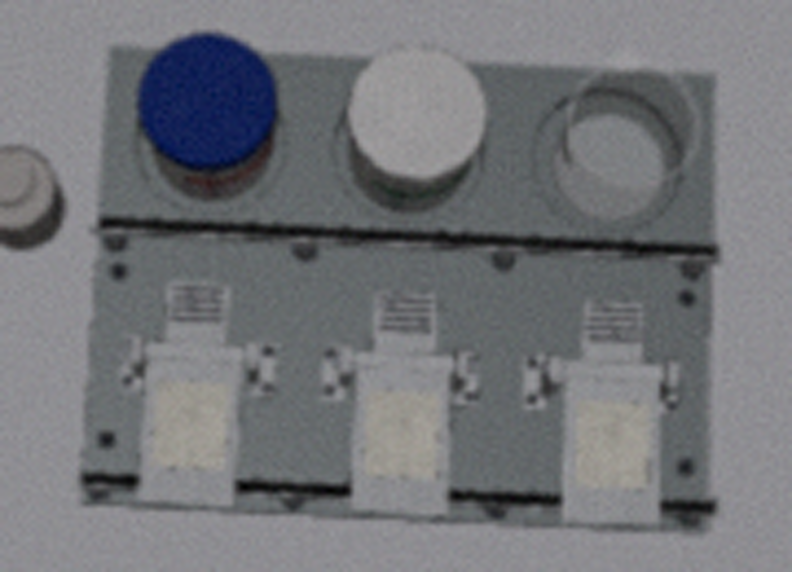

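The crop shows the right tag's tail end at crop (612,302), its blade end at (612,522), and its cheeks at (537,382) and (670,385). Rear rail ends are at (98,223) and (717,252), front rail ends at (82,479) and (717,508).

Run:
```python
from h import *
from scipy.spatial.transform import Rotation as R
c=ctrl.read_camera('top')
P=lambda x,y,z:onz(c,(250+(x+.5)/4.4-.5,130+(y+.5)/4.4-.5),z)
rl,rr,fl,fr=[P(x,y,.038) for x,y in((98,226),(717,252),(82,479),(717,508))]
print('rails',rl,rr,fl,fr,'widths',np.linalg.norm(rl-rr),np.linalg.norm(fl-fr),'depth',np.linalg.norm((rl+rr-fl-fr)/2))
d=(rl-rr+fl-fr);yaw=np.arctan2(-d[0],d[1]);print('yaw deg',np.degrees(yaw))
cen=(rl+rr+fl+fr)/4
ex=np.array([np.cos(yaw),np.sin(yaw),0]);ey=np.array([-ex[1],ex[0],0])
print('mid pivot from rails',cen,'right pivot',cen-.088*ey)
for n,a,b in(('L',(135,365),(262,368)),('M',(336,375),(466,380)),('R',(537,382),(670,385))):print(n,(P(*a,.046)+P(*b,.046))/2)
print('tail end',P(612,302,.04),'blade end',P(612,522,.042))
print('beaker floor ring',P(608,185,.009))
s=ctrl.get_state();print(R.from_quat(s['tcp_rot']).as_matrix().round(4),s['eef_pos'])
```

```text
rails [0.60374097 0.10554947 0.038     ] [ 0.56650562 -0.15700445  0.038     ] [0.49616245 0.12069042 0.038     ] [ 0.4577534  -0.14156653  0.038     ] widths 0.2651811266908592 0.26505463914689437 depth 0.10924062555905696
yaw deg -8.201925141041547
mid pivot from rails [ 0.53104061 -0.01808277  0.038     ] right pivot [ 0.51848634 -0.10518266  0.038     ]
L [0.53737067 0.06792882 0.046     ]
M [ 0.52446437 -0.0155964   0.046     ]
R [ 0.51354768 -0.0995536   0.046     ]
tail end [ 0.54885786 -0.108691    0.04      ] blade end [ 0.4561614  -0.09627749  0.042     ]
beaker floor ring [ 0.60787783 -0.11958067  0.009     ]
[[ 3.408e-01 -9.401e-01 -3.000e-04]
 [-9.401e-01 -3.408e-01  1.400e-03]
 [-1.500e-03 -2.000e-04 -1.000e+00]] [ 0.22999983 -0.63417828  0.23042625]
```

{"fn": "step_arm", "kwargs": {"gripper": [1, 1, 1, 1, 1, 1, 1, 1, 1, 1, 1, 1, 1, 1, 1, 1], "linear": [[-0.03, -0.035, 0], [-0.06, -0.07, 0], [-0.09, -0.11, 0], [-0.12, -0.145, 0], [-0.15, -0.18, 0], [-0.18, -0.22, 0], [-0.21, -0.255, 0], [-0.24, -0.29, 0], [-0.27, -0.33, 0], [-0.3, -0.365, 0], [-0.33, -0.4, 0], [-0.36, -0.44, 0], [-0.389, -0.471, 0], [-0.389, -0.471, 0], [-0.389, -0.471, 0], [-0.389, -0.471, 0]], "delta_rot": [[0, 0, 2], [0, 0, 4], [0, 0, 6], [0, 0, 8], [0, 0, 11], [0, 0, 14], [0, 0, 17], [0, 0, 20], [0, 0, 22], [0, 0, 24], [0, 0, 26], [0, 0, 28], [0, 0, 28], [0, 0, 28], [0, 0, 28], [0, 0, 28]]}}

```text
time: 2.2
eef_pos: [0.5399, -0.1093, 0.2312]
tcp_rot: [-0.655, 0.756, 0.0, -0.0]
contact_force: [1.1, 0.0, -0.2]
opening: -0.001
```

Run:
```python
from h import *
from scipy.spatial.transform import Rotation as R
s=ctrl.get_state();print(s['time'],s['eef_pos'],R.from_quat(s['tcp_rot']).as_matrix().round(4),s['contact_force'],s['opening'],np.round(s['qpos'],2))
c=ctrl.read_camera('wrist');f=c['frame'][:,:,::-1];cv2.imwrite('pics/w1.png',f)
for p in [(.519,-.105,.04),(.5487,-.1093,.04),(.4556,-.0959,.041),tuple(s['eef_pos'])]:print(p,proj(c,p))
```

```text
2.2 [ 0.53986206 -0.10931928  0.23121661] [[-1.419e-01 -9.899e-01 -3.000e-04]
 [-9.899e-01  1.419e-01 -1.000e-04]
 [ 2.000e-04  3.000e-04 -1.000e+00]] [ 1.05557919  0.02287806 -0.24815122] -0.0005450354871357595 [-0.38  0.01  1.88 -0.    1.25  1.33]
(0.519, -0.105, 0.04) [[316.53122779 195.77100685]]
(0.5487, -0.1093, 0.04) [[316.53130565 166.38404673]]
(0.4556, -0.0959, 0.041) [[316.60386033 254.01944374]]
(np.float64(0.5398620627165538), np.float64(-0.10931928109633783), np.float64(0.23121660932694166)) [[317.76787914 268.14222731]]
```

View pics/w1.png

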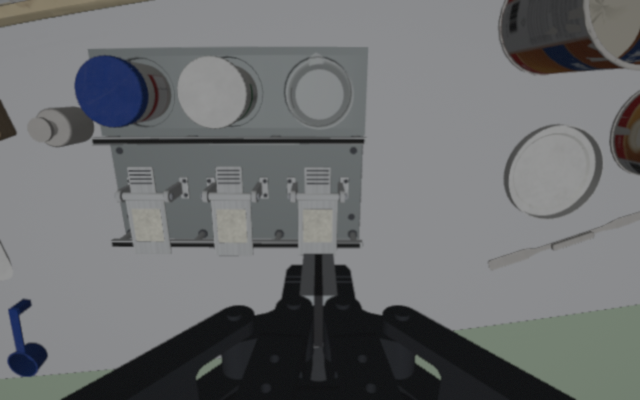

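The wrist view confirms the right tag: tail end at (317,168), pin near row 195, blade end near (317,254), all within 2 px of prediction. Next I press the tail.

{"fn": "step_arm", "kwargs": {"gripper": [1, 1, 1, 1, 1, 1, 1, 1, 1, 1, 1, 1, 1, 1], "linear": [[0, -0.003, 0.03], [0, -0.003, 0.07], [0, -0.003, 0.11], [0, -0.003, 0.15], [0, -0.003, 0.17], [0, -0.003, 0.18], [0, -0.003, 0.186], [0, -0.003, 0.191], [0, -0.003, 0.196], [0, -0.003, 0.201], [0, -0.003, 0.206], [0, -0.003, 0.21], [0, -0.003, 0.213], [0, -0.003, 0.213]], "delta_rot": [[0, 0, 0], [0, 0, 0], [0, 0, 0], [0, 0, 0], [0, 0, 0], [0, 0, 0], [0, 0, 0], [0, 0, 0], [0, 0, 0], [0, 0, 0], [0, 0, 0], [0, 0, 0], [0, 0, 0], [0, 0, 0]]}}

```text
time: 4.0
eef_pos: [0.5431, -0.1086, 0.0178]
tcp_rot: [-0.656, 0.755, 0.0, -0.0]
contact_force: [1.2, -1.5, -0.1]
opening: 0.003
```

Run:
```python
from h import *
c=ctrl.read_camera('scene');f=c['frame'][:,:,::-1];cv2.imwrite('pics/s2.png',cv2.resize(f[90:270,220:460],None,fx=3,fy=3))
```

```text
(no output)
```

View pics/s2.png

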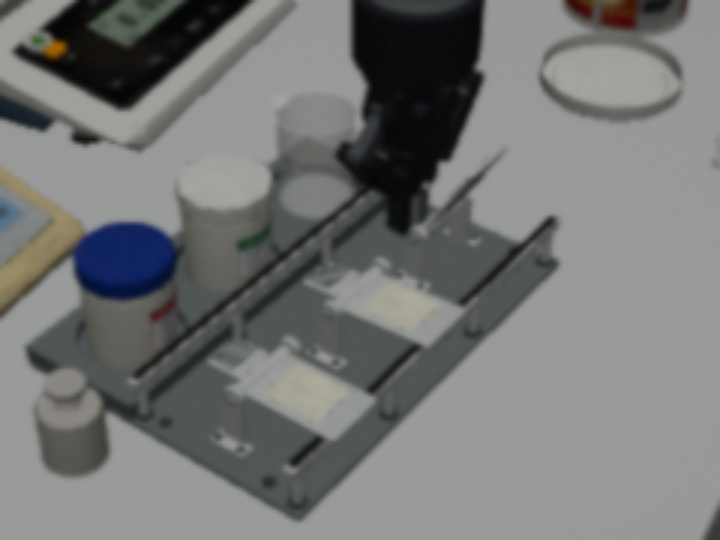

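The tail is down and the right blade stands at roughly 50–60° (free corner at crop (503,152)). The other tags have not moved. Now I go round to the front and push it over.

{"fn": "step_arm", "kwargs": {"gripper": [1, 1, 1, 1, 1, 1, 1, 1, 1, 1, 1, 1, 1, 1, 1, 1, 1, 1, 1, 1], "linear": [[0, 0, -0.03], [0, 0, -0.08], [0, 0, -0.13], [0, 0.02, -0.16], [0, 0.06, -0.16], [0, 0.094, -0.15], [0, 0.094, -0.15], [0, 0.094, -0.11], [0, 0.094, -0.07], [0, 0.094, -0.047], [0, 0.094, -0.047], [0, 0.08, -0.047], [0, 0.07, -0.047], [0, 0.06, -0.047], [0, 0.05, -0.047], [0, 0.04, -0.047], [0, 0.03, -0.047], [0, 0.022, -0.047], [0, 0.015, -0.047], [0, 0.015, -0.047]], "delta_rot": [[0, 0, 0], [0, 0, 0], [0, 0, 0], [0, 0, 0], [0, 0, 0], [0, 0, 0], [0, 0, 0], [0, 0, 0], [0, 0, 0], [0, 0, 0], [0, 0, 0], [0, 0, 0], [0, 0, 0], [0, 0, 0], [0, 0, 0], [0, 0, 0], [0, 0, 0], [0, 0, 0], [0, 0, 0], [0, 0, 0]]}}

```text
time: 6.55
eef_pos: [0.5292, -0.1068, 0.0655]
tcp_rot: [-0.656, 0.755, -0.001, 0.0]
contact_force: [0.3, 0.4, 0.6]
opening: 0.0
```

Run:
```python
from h import *
c=ctrl.read_camera('scene');f=c['frame'][:,:,::-1];cv2.imwrite('pics/s3.png',cv2.resize(f[90:270,220:460],None,fx=3,fy=3))
```

```text
(no output)
```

View pics/s3.png

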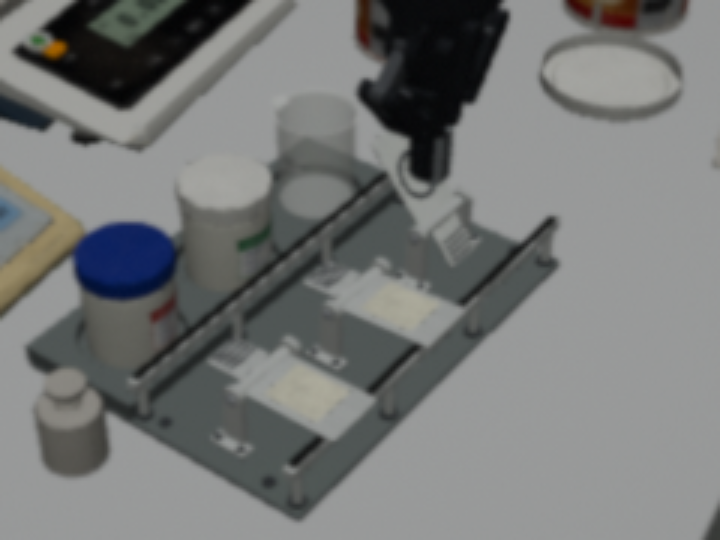

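The blade is now past upright with the ring visible at crop (415,170). I'll finish pushing it down.

{"fn": "step_arm", "kwargs": {"gripper": [1, 1, 1, 1, 1, 1, 1, 1, 1], "linear": [[0, -0.005, 0.005], [0, -0.01, 0.01], [0, -0.014, 0.014], [0, -0.018, 0.017], [0, -0.023, 0.019], [0, -0.028, 0.021], [0, -0.03, 0.022], [0, -0.03, 0.023], [0, -0.03, 0.023]], "delta_rot": [[0, 0, 0], [0, 0, 0], [0, 0, 0], [0, 0, 0], [0, 0, 0], [0, 0, 0], [0, 0, 0], [0, 0, 0], [0, 0, 0]]}}

```text
time: 7.72
eef_pos: [0.5582, -0.1109, 0.0424]
tcp_rot: [-0.656, 0.755, -0.0, 0.0]
contact_force: [0.0, 0.0, 0.3]
opening: -0.001
```

{"fn": "step_arm", "kwargs": {"gripper": [1, 1, 1, 1, 1], "linear": [[0, 0, 0.0005], [0, 0, 0.001], [0, 0, 0.0015], [0, 0, 0.002], [0, 0, 0.002]], "delta_rot": [[0, 0, 0], [0, 0, 0], [0, 0, 0], [0, 0, 0], [0, 0, 0]]}}

```text
time: 8.35
eef_pos: [0.5583, -0.1109, 0.0414]
tcp_rot: [-0.656, 0.755, 0.0, -0.0]
contact_force: [-3.0, 0.8, 6.3]
opening: -0.001
```

{"fn": "step_arm", "kwargs": {"gripper": [1, 1, 1], "linear": [[0, 0, 0.0005], [0, 0, 0.001], [0, 0, 0.001]], "delta_rot": [[0, 0, 0], [0, 0, 0], [0, 0, 0]]}}

```text
time: 8.72
eef_pos: [0.5582, -0.1109, 0.0412]
tcp_rot: [-0.656, 0.755, 0.0, -0.0]
contact_force: [-4.4, 1.1, 10.9]
opening: 0.0
```

The blade is hard against the stop: 11 N with no further travel. Retract and check.

{"fn": "step_arm", "kwargs": {"gripper": [1, 1, 1, 1, 1, 1, 1, 1, 1], "linear": [[0, 0, -0.01], [0, 0, -0.04], [0, 0, -0.09], [0, 0, -0.14], [0, 0.03, -0.18], [0, 0.07, -0.19], [0, 0.1, -0.19], [0, 0.1, -0.19], [0, 0.1, -0.19]], "delta_rot": [[0, 0, 0], [0, 0, 0], [0, 0, 0], [0, 0, 0], [0, 0, 0], [0, 0, 0], [0, 0, 0], [0, 0, 0], [0, 0, 0]]}}

```text
time: 9.85
eef_pos: [0.4596, -0.097, 0.2294]
tcp_rot: [-0.656, 0.755, -0.0, 0.0]
contact_force: [0.6, -0.5, 0.3]
opening: 0.003
```

Run:
```python
from h import *
s=ctrl.get_state();print(s['time'],s['eef_pos'],s['contact_force'])
a=ctrl.read_camera('wrist');b=ctrl.read_camera('scene')
f=a['frame'][:,:,::-1];g=cv2.resize(b['frame'][90:270,220:460,::-1],None,fx=2.5,fy=2.5)
cv2.imwrite('pics/w4.png',f);cv2.imwrite('pics/s4.png',g)
ex=np.array([.99,-.142,0]);p=np.array([.519,-.105,.0415])
print('blade end flat',proj(a,p+.064*ex),'tail end',proj(a,p-.03*ex))
```

```text
9.85 [ 0.45963151 -0.09697923  0.22938656] [ 0.57097781 -0.51918993  0.26076055]
blade end flat [[317.48055003  38.37417188]] tail end [[317.39388494 145.43863295]]
```

View pics/w4.png

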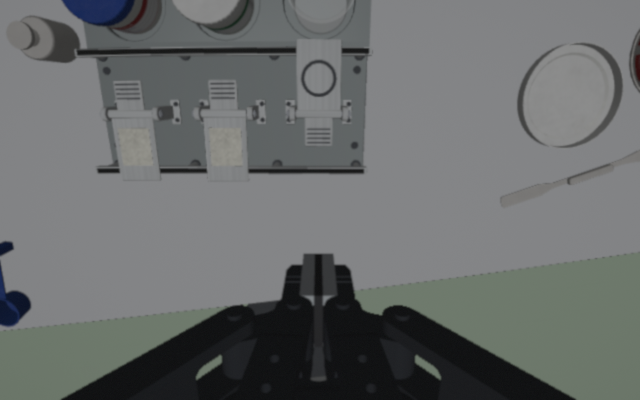

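View pics/s4.png

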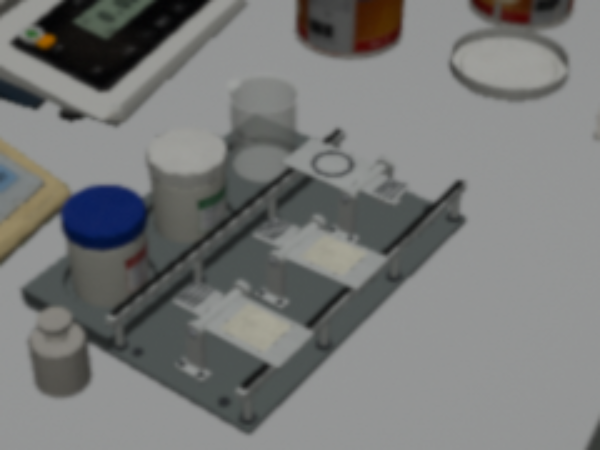

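The ring is up at wrist (319,78). The blade end (row 38) and tail end (row 145) match the flat prediction, and in the scene view the blade lies across the rear rail. The other tags, jars, beaker and weight look as before.

```bash
python3 -c "
from plant import ctrl
print(ctrl.sign_off())"
```

```text
the job is handed in; nothing more can be done
None
```

The beaker's tag is flipped and pressed flat on the rear rail with the raised ring showing, and I have handed the job in. The beaker stood in the right pocket. With the fingers shut, I pressed the right tag's tail down, pushed the blade over from the front, and pressed it onto the rail.

- **Pressed flat:** pressing with up to about 11 N at 41 mm height gave almost no further movement (0.2 mm), so the blade is on its stop. In the last pictures the blade and tail ends sat within about a pixel of where a flat tag should appear.
- **Rest of the scene:** the other two tags, the beaker, the jars and the weight look unmoved; I judged this by eye, not by measurement.
- **Limits:** the arm was clear of everything at about 10 s. The highest reported wrist force was about 12 N, though readings come only at the end of each move.
- **Disagreement:** the hinge position measured from the tag's cheeks was about 6 mm off the one from the rails and tag ends. I used the latter, and the wrist camera confirmed it.

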